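# Clamp a tee piece in the welding fixture with a butterfly cam knob

### The arm

A 7-joint arm with a two-finger parallel gripper is mounted at the origin on the work surface. World frame = base frame: x ahead of the robot, y to its left, z up, the work surface at z = 0. Lengths are in m, angles in rad, forces in N, time in s.
With the tool pointing down it reaches from about 0.4 to 0.85 m from the base axis. Payload 4.5 kg.
Tool frame: the origin (TCP) lies between the finger pads; the fingertips stand 22 mm ahead of it and the grasp point (between the pads) lies 3 mm ahead of it; z points along the fingers, x is the direction in which the jaws open and shut, and the axes are right-handed (so a half turn about z gives the same grasp; the last joint's range is limited). The gripper opens to 88 mm and grips with 3 to 60 N. Pads are 18 mm wide; open, the fingers measure 123 mm over their backs; the gripper's body (75 mm by 187 mm) begins 45 mm behind the grasp point.
Start: joints at [1.338, 0.689, -0.195, 1.565, 0.157, 0.902, -0.215], TCP at [0.165, -0.603, 0.261] pointing down, gripper open.
Joint ranges: [-3.01, 3.01], [-0.46, 2.08], [-1.47, 1.51], [0.13, 2.56], [-1, 4.14], [0.04, 2.09], [-2.66, 2.66]. Speed limits (rad/s): [2.57, 2.57, 3.14, 3.14, 3.14, 3.14, 3.14].

### API

Orientations are given as a unit quaternion [x, y, z, w].
In Python, from plant import get_state, snapshot, close_job gives the robot as it stands.
- The arm moves only by the shell command python3 -m pendant 'ROWS' [FORCE]. ROWS is a JSON object of lists of equal length, an entry for each row: "rot": the turn, a rotation vector about the tool's x, y, z in rad, a list of three; "translation": the shift along the tool's x, y, z in m, a list of three; "jaw": the closure in counts, from 0 (fully open) to 255 (shut). In form: {"rot": [[wx, wy, wz], ...], "translation": [[tx, ty, tz], ...], "jaw": [jaw, ...]}. A call has 1 to 12 rows; each row is the pose to reach, as a shift and turn from the pose commanded when the call began, along the tool's axes at that moment; what a row does not reach only later rows make up. A row lasts 1/10 s, in which the tool goes at most 50 mm and 8.59 degrees, less where a joint would pass 70% of its speed; a pose out of reach is approached as far as the arm can. A call with a gripper value outside its range is refused whole. The fingers move at their own pace and stop on an object; FORCE is the grip in N (left out, the last holds). Time passes only in rows, so rows that repeat a pose let the fingers close. It gives the time, the measured TCP pose, the force and the opening at its end, in the units of the state.
- get_state(): the state, without advancing time (a new reading comes with each control period).
- snapshot(name): name is "scene" or "top" or "wrist"; returns a dict with "frame" (480x640x3 uint8, red, green, blue), "vfov" (degrees; the focal length in pixels is half the picture's height over the tangent of half this angle, whatever the lens; pixels are square), "cx", "cy" (the principal point, pixels), "dist_coeffs" ([k1, k2, p1, p2, k3] as OpenCV has them; the pictures are not rectified), "position" and "attitude" of the camera in the world; the wrist camera has in their place "T_tool_cam" (4x4, takes a point from camera to tool coordinates, whose origin is the TCP and whose axes are the tool frame's). Camera axes: x right, y up, looking along -z (the intrinsics and any distortion apply to the point x, -y, -z); pixel columns grow to the right and rows downward; lengths in m; the calibration is good to about 2 mm. A picture is of the moment at which its call begins: read the wrist's pose just before it. There is no depth.
- close_job(): hands the job in, once; it reports no verdict.
The state is a dict: "time": time; "joint_positions": joint angles; "qvel": joint speeds; "tau": joint torques, N m; "ee_pos": TCP position; "orientation": TCP orientation; "force": force on the tool from outside, world axes, zero at the start; "torque": the same for the moment, N m; "width": opening from 0.0 (shut) to 1.0 (fully open).
Only numpy, scipy, OpenCV 4.12 (cv2) and the standard library are available. Lean on these libraries where they do the work, as an engineer would, in place of code of your own. Each camera call takes 0.05 s, during which the arm holds its last target.

### The job

Take the steel tee piece from the bench and set it upright in the welding fixture, along the fence, then slide it gently in between fence and cam until it butts against the end stop. Turn the butterfly knob clockwise by feel until its cam holds the tee snugly against the fence, firm but not forced (about 0.3 to 0.4 newton metres on top of the knob's free-running drag), without bumping the thin guard beside the knob, and let go. Leave the other things on the bench where they are.

Things in the scene. Friction and masses are not known exactly. Their poses are not given: they have to be found in the camera images.
- tee_centre (a point): Middle of the tee piece, half-way up (24 mm above its underside). Bare steel, 0.3 to 0.6 kg: flat base 130 long (own x) x 40 wide (own y) x 8 mm thick, with an upright rib 130 long x 8 mm thick on its middle line, 48 mm high over all; own z up, both ends alike. It stands on its base on the bench; pinch the rib from above. (The angle offcut near it is L-shaped, its rib at one edge.)
- tee: The same tee piece; origin at the centre of its underside, axes as above.
- fixture: Steel fixture bolted to the bench: base plate 220 (own x) x 180 (own y) x 12 mm, origin at the centre of its underside, z up. The tee goes on the plate top with its length along x, fence on its +y side, knob on its -y side, and slides towards +x to the end stop; its centre is then at x 5 mm and, clamped to the fence, about y 20 mm. The knob's axis is at x 50, y -19.6 mm.
- stop: End stop on the plate: block 14 x 40 x 16 mm; origin at the foot of its face that looks to the fixture's -x, at fixture x 70, y 20, z 12 mm; axes as the fixture's. The tee's end butts against this face. At the start the wings reach over the tee's path: set the tee down with its leading end short of fixture x 30 mm and slide its base in under the wings.
- fence_mid (a point): Nominal middle of the fence's face, which looks to -y: fixture x -5, y 40, z 20 mm. The fence is a steel bar 150 (along fixture x) x 16 x 16 mm on the plate. Its real setting is up to 1.6 mm off this point either way in y, from run to run, and is not measured: where the cam tightens must be felt.
- guard: Thin upright guard sheet along the fixture's x, 110 long x 3 x 48 mm high, beside the knob on the side away from the tee; origin at the middle of the foot of its face towards the knob (fixture x 50, y -53.6, z 12 mm), 34 mm from the knob's axis. The rib of a clamped tee stands about 36 mm off on the other side. The guard bears only light touches (under 12 N).
- knob: Butterfly knob on an eccentric cam, turning about a vertical axis; origin on the axis at the plate top, own z up, own x along the wings. Wings 56 mm tip to tip, 10 mm thick (rounded tips 12), 26 to 58 mm above the plate; they pass 6 mm from the guard and 8 mm from a clamped rib. Cam: disc of radius 16 mm, 1 to 13 mm above the plate, centre 9 mm off the axis. Clockwise from above tightens.
- knob_grip (a point): On the knob's axis, 44 mm above the plate top (56 mm above the bench): the height to grip. At the start the wings point across the fixture (within 0.2 rad of its y), and between cam and fence there are 6 to 11 mm more than the tee's width, so its centre passes at fixture y 17 to 18 mm. At the end the wings lie nearly along x, with 29 mm beside them for each finger: open only a little to let go.
- knob_axis (a point): Top of the knob on its axis. Turning: drag is about 0.2 N m all the way and the knob stays where it is left. The cam bears on a tee at the fence after 0.65 to 1.4 rad clockwise, having pushed it there if need be; then torque climbs steeply, by 0.3 to 0.4 N m in some 0.1 to 0.2 rad, and that is snug: 15 to 40 N of cam pressure. Over 70 N is forced.
- angle: Bystander, leave it alone: angle-iron offcut (L section), 110 x 40 x 40 mm, near the tee; origin at its underside.
- hammer: Bystander, leave it alone: hammer lying beyond the fixture; origin at its underside.
- wirebrush: Bystander, leave it alone: hand brush lying to the right near the robot; origin at its underside.
- stubtin: Bystander, leave it alone: open tin, 72 mm wide, 100 mm high; origin at its underside.
- spraycan: Bystander, leave it alone: grey can, 62 mm wide, 180 mm high; origin at its underside.
- nozzle: Bystander, leave it alone: copper torch nozzle standing on end, 24 mm wide, 55 mm high; origin at its underside.
- flat: Bystander, leave it alone: steel flat 120 x 30 x 8 mm lying on the bench; origin at its underside.
Things that resemble listed ones, but are neither listed nor needed, are in the scene too. Leave any blue or purple look-alike of the tee alone.

How it is judged:
By the outcome, as a careful person would: the job done as asked, in the order asked, and still so for the second after the job is handed in, with the robot touching nothing.
It also fails if it takes over 72 s, if anything falls off the work surface, if the arm or the gripper's body presses on something with over 40 N, if the wrist force passes 120 N, or if a joint passes its speed limit or range.

## Working session

There is one attempt and no reset: what is moved stays moved. The work goes in short steps, Python scripts to look and compute and a shell command to move; the robot and the scene stay as the last step left them, time stands still between calls to the robot, and variables do not carry over. Pictures are saved under pics/ and viewed, and the job is handed in when it is done.

```bash
ls; mkdir -p pics
cat > h.py <<'E'
import numpy as np, cv2
from scipy.spatial.transform import Rotation as R
from plant import get_state, snapshot
def snap(name,fn):
    st=get_state(); s=snapshot(name)
    cv2.imwrite('pics/'+fn+'.png',s['frame'][:,:,::-1])
    f=240/np.tan(np.radians(s['vfov'])/2)
    K=np.array([[f,0,s['cx']],[0,f,s['cy']],[0,0,1.]])
    if name=='wrist':
        T=np.array(s['T_tool_cam']); Rt=R.from_quat(st['orientation']).as_matrix()
        Rc=Rt@T[:3,:3]; p=Rt@T[:3,3]+np.array(st['ee_pos'])
    else:
        a=np.array(s['attitude']); Rc=R.from_quat(a).as_matrix() if a.size==4 else a.reshape(3,3); p=np.array(s['position'])
    np.savez('pics/'+fn+'.npz',K=K,d=np.array(s['dist_coeffs'],float),Rc=Rc,p=p)
    return s
def load(fn): return np.load('pics/'+fn+'.npz')
def pix2plane(fn,uv,z):
    c=load(fn); uv=np.array(uv,float).reshape(-1,1,2)
    n=cv2.undistortPoints(uv,c['K'],c['d']).reshape(-1,2)
    r=np.c_[n[:,0],-n[:,1],-np.ones(len(n))]@c['Rc'].T
    z=np.broadcast_to(z,len(n)); t=(z-c['p'][2])/r[:,2]
    return c['p']+r*t[:,None]
def proj(fn,X):
    c=load(fn); q=(np.array(X,float).reshape(-1,3)-c['p'])@c['Rc']
    q=np.c_[q[:,0],-q[:,1],-q[:,2]]
    return cv2.projectPoints(q.reshape(-1,1,3),np.zeros(3),np.zeros(3),c['K'],c['d'])[0].reshape(-1,2)
def fx(x,y,yaw,P,z=0):
    P=np.array(P,float).reshape(-1,3);c,s=np.cos(yaw),np.sin(yaw)
    return np.c_[x+c*P[:,0]-s*P[:,1],y+s*P[:,0]+c*P[:,1],z+P[:,2]]
E
python3 - <<'E'
from h import *
for n in ('scene','top','wrist'):
    s=snap(n,n+'0'); print(n,{k:v for k,v in s.items() if k!='frame'})
print(get_state())
E
```

```text
pics
scene {'vfov': 46.807896812134494, 'cx': 309.8491647655697, 'cy': 247.82748283611048, 'dist_coeffs': array([0.01336463, 0.        , 0.        , 0.        , 0.        ]), 'position': array([ 1.11909279, -0.56999536,  0.88592328]), 'attitude': array([0.35487179, 0.14510835, 0.35336648, 0.8533122 ])}
top {'vfov': 45.197930446758235, 'cx': 316.7735784748322, 'cy': 236.17259574585077, 'dist_coeffs': array([0.04567409, 0.        , 0.        , 0.        , 0.        ]), 'position': array([ 0.25699338, -0.00289619,  1.55730673]), 'attitude': array([ 0.06394618, -0.06649903, -0.69875489,  0.70938732])}
wrist {'vfov': 59.39457787123118, 'cx': 317.04551078893843, 'cy': 235.39409416877288, 'dist_coeffs': array([-0.05803011,  0.        ,  0.        ,  0.        ,  0.        ]), 'T_tool_cam': array([[ 9.99999816e-01, -4.94942128e-04,  3.51952717e-04,
        -6.77464302e-04],
       [-3.71958533e-04, -9.57238873e-01, -2.89298465e-01,
        -7.38871454e-02],
       [ 4.80088820e-04,  2.89298281e-01, -9.57238880e-01,
        -1.24092356e-01],
       [ 0.00000000e+00,  0.00000000e+00,  0.00000000e+00,
         1.00000000e+00]])}
{'time': 0.15, 'joint_positions': array([ 1.33779861,  0.68976888, -0.19447832,  1.56607665,  0.15728003,
        0.90254504, -0.21513165]), 'qvel': array([-0.00114225, -0.00439985,  0.0013888 , -0.00125297,  0.00046834,
       -0.00056309,  0.001081  ]), 'tau': array([-1.94191867e-03, -5.27861345e+01, -1.26870576e+00, -1.53586078e+01,
       -5.25298552e-02,  3.82568309e-03,  1.08358533e-04]), 'ee_pos': array([ 0.16460257, -0.60246732,  0.26011461]), 'orientation': array([ 7.94865975e-01, -6.06784625e-01, -5.98392127e-04, -3.76587825e-04]), 'force': array([ 0.11613202,  0.43147326, -0.35062588]), 'torque': array([ 0.02183843, -0.01388786, -0.01972297]), 'width': 1.0002302602153523}
```

View pics/scene0.png

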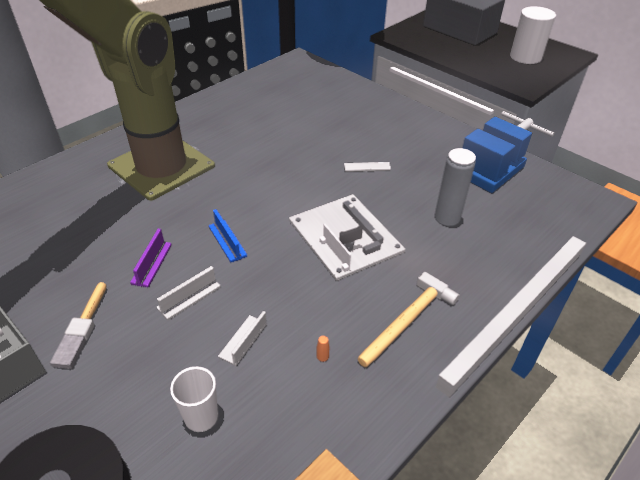

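View pics/top0.png

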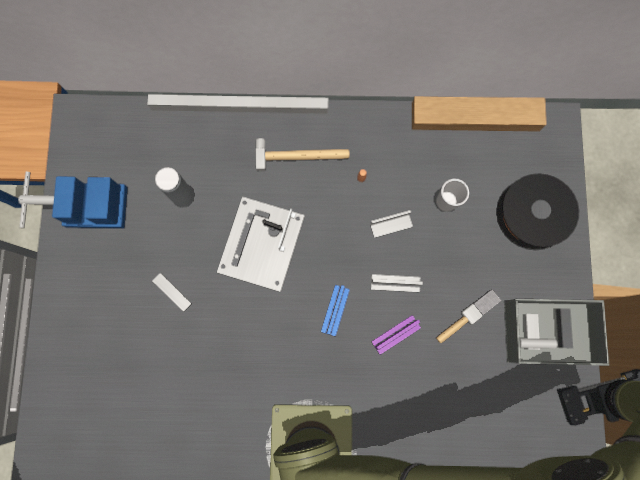

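View pics/wrist0.png

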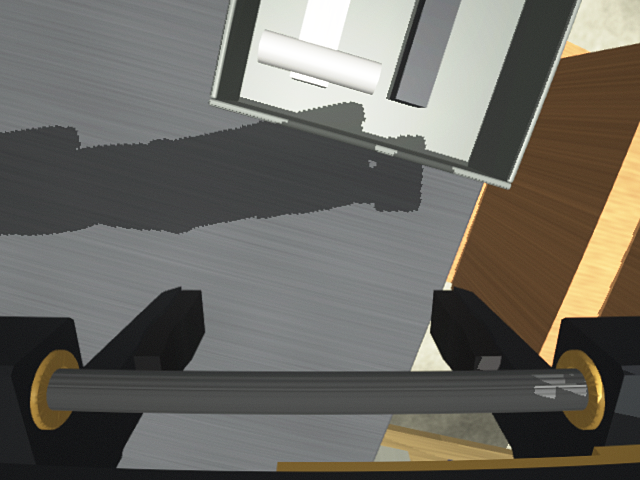

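Scene: the tee is the bare-steel T at top-view (397,284). The angle is at (391,224). The fixture is at about (261,244), with the fence on its left, the guard on its right and the knob at (272,225). I'll zoom in.

Run:
```python
from h import *
i=cv2.imread('pics/top0.png')
cv2.imwrite('pics/zf.png',cv2.resize(i[185:305,205:325],None,fx=5,fy=5,interpolation=cv2.INTER_CUBIC))
cv2.imwrite('pics/zt.png',cv2.resize(i[260:310,355:440],None,fx=8,fy=8,interpolation=cv2.INTER_CUBIC))
```

```text
(no output)
```

View pics/zf.png

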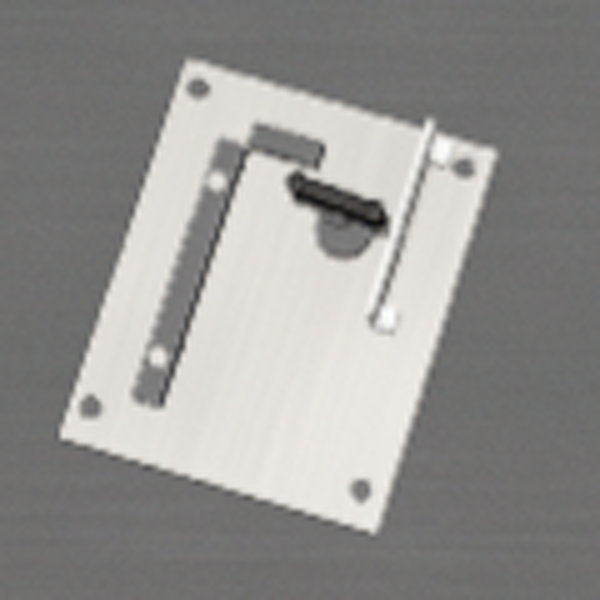

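View pics/zt.png

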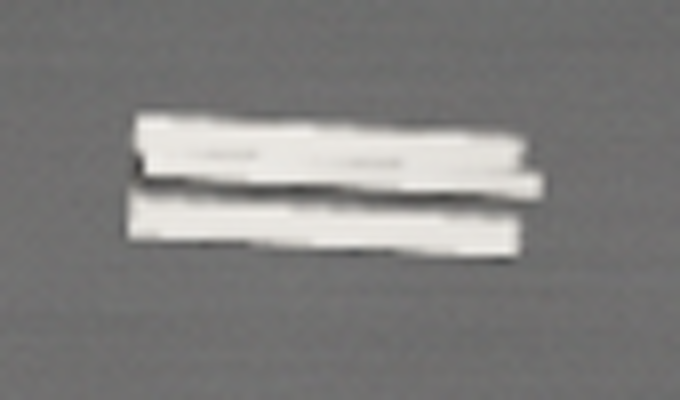

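Run:
```python
from h import *
def up(P,s,o): return (np.array(P,float)+.5)/s-.5+np.array(o)
F=pix2plane('top0',up([(188,60),(497,152),(378,534),(60,437)],5,(205,185)),.012)
print(F.round(4)); c=F.mean(0); print(c, [np.linalg.norm(F[i]-F[(i+1)%4]) for i in range(4)])
ex=(F[0]-F[3]+F[1]-F[2]); print('yaw',np.arctan2(ex[1],ex[0]))
T=pix2plane('top0',up([(135,113),(525,133),(518,257),(130,240)],8,(355,260)),.006)
print(T.round(4),T.mean(0),[np.linalg.norm(T[i]-T[(i+1)%4]) for i in range(4)])
ex=T[0]-T[1]+T[3]-T[2]; print('yaw',np.arctan2(ex[1],ex[0]))
t=R.from_quat(get_state()['orientation']).as_matrix(); print(t.round(3))
```

```text
[[0.6536 0.2009 0.012 ]
 [0.6044 0.0296 0.012 ]
 [0.3939 0.0893 0.012 ]
 [0.4436 0.2615 0.012 ]]
[0.52388095 0.14530513 0.012     ] [np.float64(0.178236301354988), np.float64(0.21874376215421404), np.float64(0.17923504085639708), np.float64(0.2185535262571225)]
yaw -0.27890765460231065
[[ 0.446  -0.1557  0.006 ]
 [ 0.4414 -0.2872  0.006 ]
 [ 0.3995 -0.284   0.006 ]
 [ 0.4031 -0.1539  0.006 ]] [ 0.42251483 -0.22017779  0.006     ] [np.float64(0.13157720503963852), np.float64(0.0419682029359682), np.float64(0.13020672333050648), np.float64(0.04296884039421996)]
yaw 1.539234346995403
[[ 0.264 -0.965 -0.   ]
 [-0.965 -0.264  0.001]
 [-0.001  0.    -1.   ]]
```

```bash
cat >> h.py <<'E'
FX=[0.5239,0.1453,-0.279]
TEE=[0.4225,-0.220,1.539]
def rel(x,y,z,a):
    st=get_state(); t=R.from_quat(st['orientation']).as_matrix()
    # target: z down, x at angle a
    c,s=np.cos(a),np.sin(a)
    G=np.array([[c,s,0],[s,-c,0],[0,0,-1.]])
    print('tr',(t.T@(np.array([x,y,z])-st['ee_pos'])).round(4),'rot',R.from_matrix(t.T@G).as_rotvec().round(4),'cur',np.round(st['ee_pos'],4),'a',round(np.arctan2(t[1,0],t[0,0]),4),'t',st['time'],'w',round(st['width'],3))
E
python3 -c "
from h import *
rel(.4225,-.22,.26,-.032)"
```

```text
tr [-0.3009 -0.3496  0.0005] rot [-8.000e-04  1.300e-03 -1.272e+00] cur [ 0.1646 -0.6025  0.2601] a -1.304 t 0.15 w 1.0
```

```bash
python3 -m pendant '{"rot":[[0,0,-0.14],[0,0,-0.28],[0,0,-0.42],[0,0,-0.56],[0,0,-0.7],[0,0,-0.84],[0,0,-0.98],[0,0,-1.12],[0,0,-1.272],[0,0,-1.272],[0,0,-1.272],[0,0,-1.272]],"translation":[[-0.03,-0.035,0],[-0.06,-0.07,0],[-0.09,-0.105,0],[-0.12,-0.14,0],[-0.15,-0.175,0],[-0.18,-0.21,0],[-0.21,-0.245,0],[-0.24,-0.28,0],[-0.27,-0.315,0],[-0.301,-0.35,0],[-0.301,-0.35,0],[-0.301,-0.35,0]],"jaw":[0,0,0,0,0,0,0,0,0,0,0,0]}'
python3 -c "
from h import *
rel(.4225,-.22,.26,-.032); snap('wrist','w1'); print(get_state()['joint_positions'],get_state()['force'])"
```

```text
time: 1.35
ee_pos: [0.4233, -0.2194, 0.2606]
orientation: [1.0, -0.015, -0.0, 0.0]
force: [-0.7, -0.2, -0.2]
width: 1.001
tr [-0.0008  0.0006  0.0006] rot [0.0001 0.0005 0.0028] cur [ 0.4233 -0.2194  0.2606] a -0.0292 t 1.35 w 1.001
[ 0.72958094  0.53767197 -0.53100351  1.98846526  0.40524518  0.72097764
 -0.08194311] [-0.52651861 -0.23905086 -0.64293985]
```

View pics/w1.png

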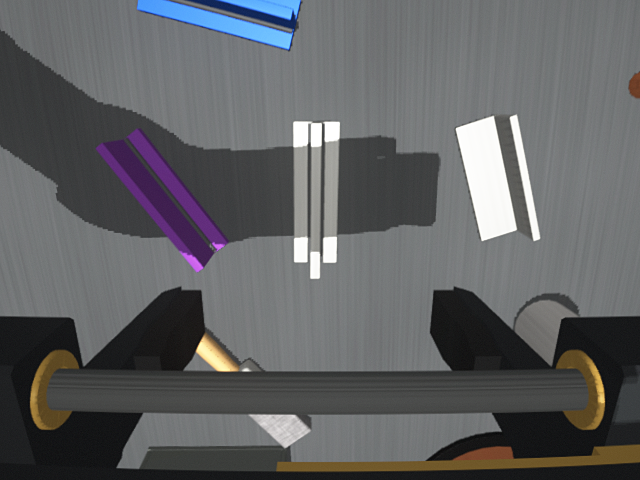

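The wrist view confirms the T section: rib in the middle, rib top from (316,122) to (315,278). The angle is on the right with its rib at one edge.

Run:
```python
from h import *
P=pix2plane('w1',[(316.3,122.5),(314.8,278)],.048); print(P,P.mean(0),np.linalg.norm(P[0]-P[1]))
B=pix2plane('w1',[(294,122),(340,122),(336.5,262),(294.5,262)],.008); print(B.round(4),B.mean(0))
m=P.mean(0); e=P[0]-P[1]; print(np.arctan2(e[1],e[0]), np.arctan2(*(B[0]+B[1]-B[2]-B[3])[[1,0]]))
```

```text
[[ 0.42353044 -0.15432983  0.048     ]
 [ 0.41843203 -0.28416894  0.048     ]] [ 0.42098123 -0.21924939  0.048     ] 0.12993917042243006
[[ 0.4041 -0.1545  0.008 ]
 [ 0.444  -0.1557  0.008 ]
 [ 0.4389 -0.2849  0.008 ]
 [ 0.3989 -0.2838  0.008 ]] [ 0.42145268 -0.21974078  0.008     ]
1.531549308124005 1.5309131836941552
```

```bash
sed -i 's/^TEE=.*/TEE=[0.4212,-0.2195,1.532]/' h.py; python3 -c "
from h import *
rel(.4212,-.2195,.04,-.039)"
```

```text
tr [-0.001  -0.0014  0.2205] rot [0.0007 0.0013 0.0067] cur [ 0.4224 -0.2208  0.2605] a -0.0323 t 1.4 w 0.997
```

```bash
python3 -m pendant '{"rot":[[0,0,0.007],[0,0,0.007],[0,0,0.007],[0,0,0.007],[0,0,0.007],[0,0,0.007],[0,0,0.007],[0,0,0.007],[0,0,0.007]],"translation":[[-0.001,-0.001,0.04],[-0.001,-0.001,0.08],[-0.001,-0.001,0.12],[-0.001,-0.001,0.15],[-0.001,-0.001,0.175],[-0.001,-0.001,0.195],[-0.001,-0.001,0.21],[-0.001,-0.001,0.2205],[-0.001,-0.001,0.2205]],"jaw":[100,100,100,100,100,100,100,100,100]}'
python3 -c "
from h import *
rel(.4212,-.2195,.04,-.039)
"; python3 -m pendant '{"rot":[[0,0,0],[0,0,0],[0,0,0],[0,0,0],[0,0,0],[0,0,0],[0,0,0],[0,0,0],[0,0,0],[0,0,0]],"translation":[[0,0,0],[0,0,0],[0,0,0],[0,0,0],[0,0,0],[0,0,0],[0,0,0],[0,0,0],[0,0,0],[0,0,0]],"jaw":[140,180,220,255,255,255,255,255,255,255]}' 40
python3 -c "
from h import *
snap('wrist','w2')
rel(.4212,-.2195,.04,-.039)
"
```

```text
time: 2.3
ee_pos: [0.4204, -0.221, 0.039]
orientation: [1.0, -0.021, -0.002, 0.0]
force: [-0.6, -0.7, 0.2]
width: 0.609
tr [ 0.0007 -0.0015 -0.001 ] rot [ 0.001   0.003  -0.0028] cur [ 0.4204 -0.221   0.039 ] a -0.0418 t 2.3 w 0.609
time: 3.3
ee_pos: [0.4222, -0.2193, 0.0404]
orientation: [1.0, -0.019, 0.0, 0.0]
force: [-0.1, 0.2, 4.7]
width: 0.087
tr [-0.001   0.0002  0.0004] rot [ 0.0002 -0.0003 -0.    ] cur [ 0.4222 -0.2193  0.0404] a -0.039 t 3.35 w 0.082
```

View pics/w2.png

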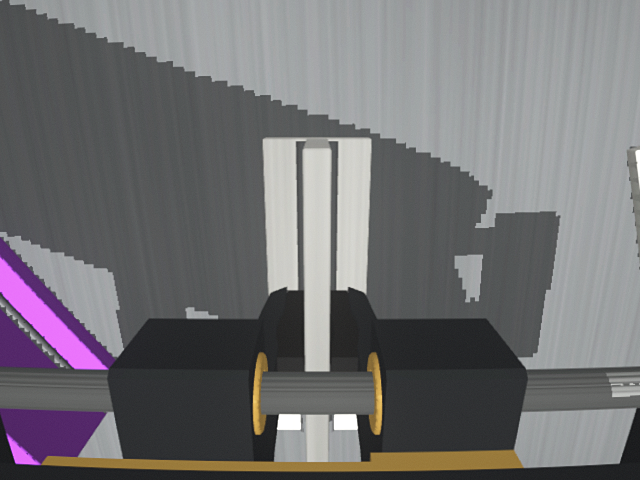

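Rib gripped (opening about 8 mm). Lift and carry it to above the fixture.

```bash
python3 -m pendant '{"rot":[[0,0,0],[0,0,0],[0,0,0],[0,0,0],[0,0,0],[0,0,0],[0,0,0],[0,0,0]],"translation":[[0,0,-0.01],[0,0,-0.03],[0,0,-0.06],[0,0,-0.09],[0,0,-0.12],[0,0,-0.15],[0,0,-0.17],[0,0,-0.17]],"jaw":[255,255,255,255,255,255,255,255]}'
python3 -c "
from h import *
p=fx(*FX,[-60,17,0],0) if 0 else fx(*FX,[-.06,.017,0])[0]; print(p)
rel(p[0],p[1],.21,1.292); print(get_state()['force'])"
```

```text
time: 4.15
ee_pos: [0.4228, -0.2197, 0.2116]
orientation: [1.0, -0.02, 0.002, 0.001]
force: [0.0, 0.2, -4.5]
width: 0.085
[0.47090183 0.1781663  0.        ]
tr [ 0.0323 -0.3994  0.0013] rot [ 0.003  -0.0021 -1.3318] cur [ 0.4228 -0.2197  0.2116] a -0.0398 t 4.15 w 0.085
[ 0.04606937  0.20052172 -4.51136138]
```

```bash
python3 -m pendant '{"rot":[[0,0,-0.12],[0,0,-0.24],[0,0,-0.36],[0,0,-0.48],[0,0,-0.6],[0,0,-0.72],[0,0,-0.84],[0,0,-0.96],[0,0,-1.08],[0,0,-1.2],[0,0,-1.332],[0,0,-1.332]],"translation":[[0.003,-0.035,0],[0.006,-0.07,0],[0.009,-0.105,0],[0.012,-0.14,0],[0.015,-0.18,0],[0.018,-0.22,0],[0.021,-0.26,0],[0.024,-0.3,0],[0.027,-0.335,0],[0.03,-0.37,0],[0.032,-0.399,0],[0.032,-0.399,0]],"jaw":[255,255,255,255,255,255,255,255,255,255,255,255]}'
python3 -m pendant '{"rot":[[0,0,0],[0,0,0],[0,0,0]],"translation":[[0,0,0],[0,0,0],[0,0,0]],"jaw":[255,255,255]}'
python3 -c "
from h import *
snap('wrist','w3');snap('top','top3')
p=fx(*FX,[-.06,.017,0])[0]
rel(p[0],p[1],.21,1.292); print(get_state()['force'],get_state()['joint_positions'])
i=cv2.imread('pics/top3.png')
cv2.imwrite('pics/zf3.png',cv2.resize(i[185:305,205:325],None,fx=5,fy=5,interpolation=cv2.INTER_CUBIC))
"
```

```text
time: 5.35
ee_pos: [0.4689, 0.1836, 0.2088]
orientation: [0.796, 0.606, 0.001, -0.003]
force: [-0.4, 0.4, -4.6]
width: 0.088
time: 5.65
ee_pos: [0.4693, 0.1765, 0.2094]
orientation: [0.799, 0.602, -0.001, 0.0]
force: [-0.4, -0.1, -4.4]
width: 0.086
tr [ 0.0014  0.001  -0.0001] rot [-0.0001  0.0011 -0.0006] cur [0.4696 0.1771 0.2099] a 1.2914 t 5.75 w 0.085
[ 0.11371752 -0.53430624 -4.38639209] [ 0.03092729  0.71661249 -0.80519405  1.96643289  0.73833324  0.78156252
  0.08303048]
```

View pics/w3.png

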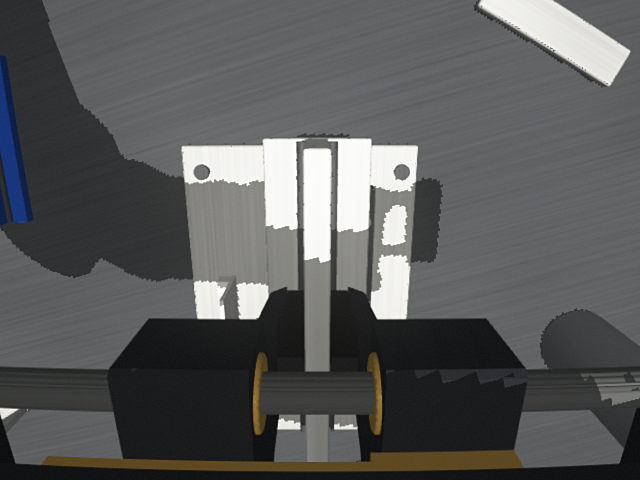

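Run:
```python
from h import *
P=pix2plane('w3',[(182,146.5),(418,145.5)],.012); print(P,np.linalg.norm(P[0]-P[1]))
d=P[1]-P[0]; print('yaw',np.arctan2(-d[0],d[1]))
print(fx(*FX,[[-.11,-.09,.012],[-.11,.09,.012]]))
print(proj('top0',fx(*FX,[[.11,.09,.012],[.11,-.09,.012],[-.11,-.09,.012],[-.11,.09,.012]])))
i=cv2.imread('pics/w3.png')
cv2.imwrite('pics/z3.png',cv2.resize(i[120:330,160:450],None,fx=2.75,fy=2.75,interpolation=cv2.INTER_CUBIC))
```

```text
[[0.39388812 0.09159353 0.012     ]
 [0.44250377 0.26315058 0.012     ]] 0.17831236931970212
yaw -0.2761392616068747
[[0.39336805 0.08907357 0.012     ]
 [0.44293906 0.26211321 0.012     ]]
[[241.96939888 196.30022738]
 [304.39255251 214.83113261]
 [280.27758069 291.61580174]
 [216.36243835 272.24932097]]
```

View pics/z3.png

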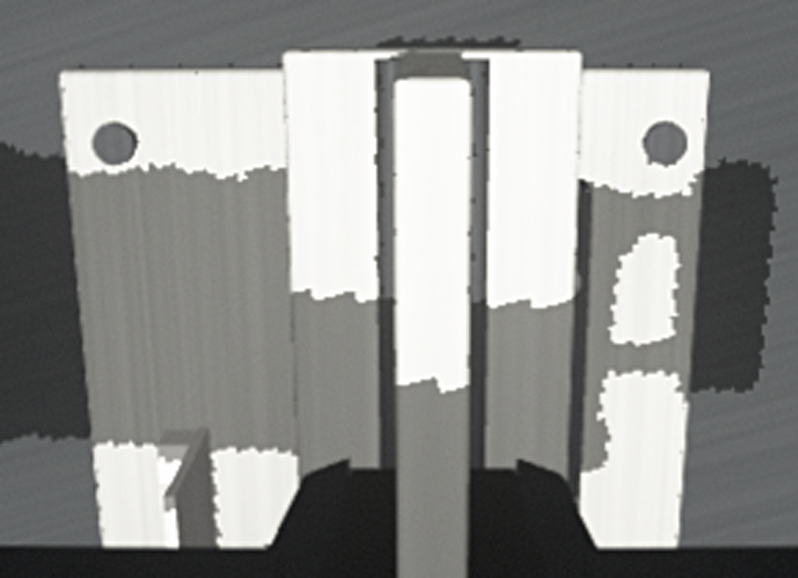

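View pics/zf3.png

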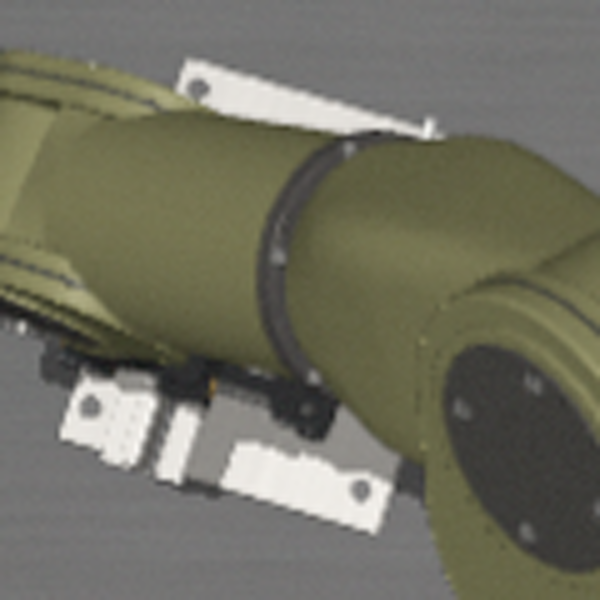

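Run:
```python
from h import *
z=.2095-.040+.008
u=lambda P:(np.array(P,float)+.5)/2.75-.5+np.array([160,120])
B=pix2plane('w3',u([(285,52),(581,52)]),z); print(np.linalg.norm(B[0]-B[1]),B)
F2=[.5240,.1473,-.277]
def inv(F,P):
    c,s=np.cos(F[2]),np.sin(F[2]); d=np.array(P)[:,:2]-F[:2]; return np.c_[c*d[:,0]+s*d[:,1],-s*d[:,0]+c*d[:,1]]
print(inv(F2,B),inv(F2,B).mean(0)); 
rt=pix2plane('w3',u([(394,78),(470,78)]),.2095+.008); print(inv(F2,rt))
print(inv(F2,[[.4695,.1770]]))
k=proj('top0',fx(*F2,[[.11,.09,.012],[.11,-.09,.012],[-.11,-.09,.012],[-.11,.09,.012]])); print(k)
# guard, fence features from top0 zoom: fence bolts, guard posts
v=lambda P:(np.array(P,float)+.5)/5-.5+np.array([205,185])
print('fence face edge/ stop', inv(F2,pix2plane('top0',v([(250,150),(162,405),(252,124),(325,142)]),.028)))
print('knob tips/guard', inv(F2,pix2plane('top0',v([(294,184),(382,217)]),.07)),inv(F2,pix2plane('top0',v([(432,118),(374,315)]),.06)))
```

```text
0.03912990095229815 [[0.40095716 0.17589921 0.1775    ]
 [0.41174556 0.21351251 0.1775    ]]
[[-0.12617353 -0.00613966]
 [-0.12608254  0.03299013]] [-0.12612803  0.01342524]
[[-0.12623416  0.00964151]
 [-0.12621684  0.01715014]]
[[-0.06054457  0.01366366]]
[[241.14789168 196.29134909]
 [303.60715913 214.70036499]
 [279.62959116 291.52674875]
 [215.67438403 272.28901254]]
fence face edge/ stop [[ 0.06848726  0.03607395]
 [-0.07779086  0.03821883]
 [ 0.08258935  0.03946681]
 [ 0.08448172 -0.00151538]]
knob tips/guard [[ 0.04989692  0.00133172]
 [ 0.04633938 -0.04831904]] [[ 0.10715633 -0.05662935]
 [-0.00331047 -0.05885006]]
```

```bash
sed -i 's/^FX=.*/FX=[0.5240,0.1473,-0.277]/' h.py; python3 -c "
from h import *
p=fx(*FX,[-.042,.015,0])[0]; print(p)
rel(p[0],p[1],.06,1.294)"
```

```text
[0.4877031  0.17321399 0.        ]
tr [0.0015 0.0185 0.1499] rot [-0.0001  0.0011 -0.0026] cur [0.4696 0.1771 0.2099] a 1.2914 t 5.75 w 0.085
```

```bash
python3 -m pendant '{"rot":[[0,0,0],[0,0,-0.002],[0,0,-0.002],[0,0,-0.002],[0,0,-0.002],[0,0,-0.002],[0,0,-0.002],[0,0,-0.002],[0,0,-0.002]],"translation":[[0.0015,0.0185,0.02],[0.0015,0.0185,0.05],[0.0015,0.0185,0.08],[0.0015,0.0185,0.105],[0.0015,0.0185,0.125],[0.0015,0.0185,0.14],[0.0015,0.0185,0.149],[0.0015,0.0185,0.149],[0.0015,0.0185,0.149]],"jaw":[255,255,255,255,255,255,255,255,255]}'
python3 -c "
from h import *
snap('wrist','w4')
p=fx(*FX,[-.042,.015,0])[0]
rel(p[0],p[1],.053,1.294);rel(p[0],p[1],.053,1.294); print(get_state()['force'])"
```

```text
time: 6.65
ee_pos: [0.4882, 0.1747, 0.0617]
orientation: [0.798, 0.603, 0.0, 0.0]
force: [-0.8, 0.3, -4.5]
width: 0.085
tr [-0.0017 -0.0002  0.0089] rot [ 0.001  -0.001   0.0007] cur [0.4883 0.1748 0.0619] a 1.2947 t 6.7 w 0.086
tr [-0.0017 -0.0002  0.0089] rot [ 0.001  -0.001   0.0007] cur [0.4883 0.1748 0.0619] a 1.2947 t 6.7 w 0.086
[-0.20813244  0.6546143  -5.20000317]
```

View pics/w4.png

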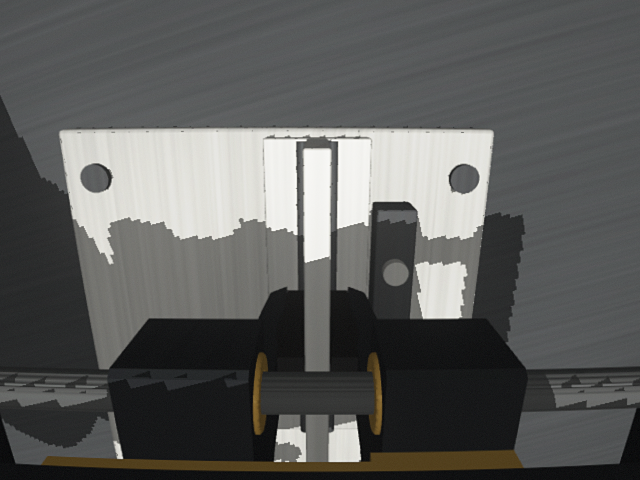

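Wrist view: plate rear corners at (60,130) and (493,130), fence end at (373–417,203), tee base edges at x≈264 and 371.

Run:
```python
from h import *
def inv(F,P):
    c,s=np.cos(F[2]),np.sin(F[2]); d=np.array(P)[:,:2]-F[:2]; return np.c_[c*d[:,0]+s*d[:,1],-s*d[:,0]+c*d[:,1]]
P=pix2plane('w4',[(60,130),(493,130)],.012); d=P[1]-P[0]; m=P.mean(0); yaw=np.arctan2(-d[0],d[1]); print(np.linalg.norm(d),yaw)
F=[m[0]+.11*np.cos(yaw),m[1]+.11*np.sin(yaw),yaw]; print(F)
z=.0612-.032
print('tee',inv(F,pix2plane('w4',[(263.7,138.5),(370.7,138.5)],z)),inv(F,pix2plane('w4',[(303,149),(331,149)],z+.04)))
print('fence',inv(F,pix2plane('w4',[(372.5,206),(417,206),(373.5,290)],.028)))
print(inv(F,[get_state()['ee_pos']]))
i=cv2.imread('pics/w4.png')
cv2.imwrite('pics/z4.png',cv2.resize(i[120:330,240:440],None,fx=2.75,fy=2.75,interpolation=cv2.INTER_CUBIC))
```

```text
0.1771394718908316 -0.27883418051615905
[np.float64(0.5235984224341375), np.float64(0.14687351351808567), np.float64(-0.27883418051615905)]
tee [[-0.10711975 -0.0024184 ]
 [-0.10723668  0.03660476]] [[-0.10701857  0.0131548 ]
 [-0.10704118  0.02080025]]
fence [[-0.08174371  0.03841283]
 [-0.08181847  0.05559569]
 [-0.04663415  0.04029029]]
[[-0.0415814   0.01713931]]
```

View pics/z4.png

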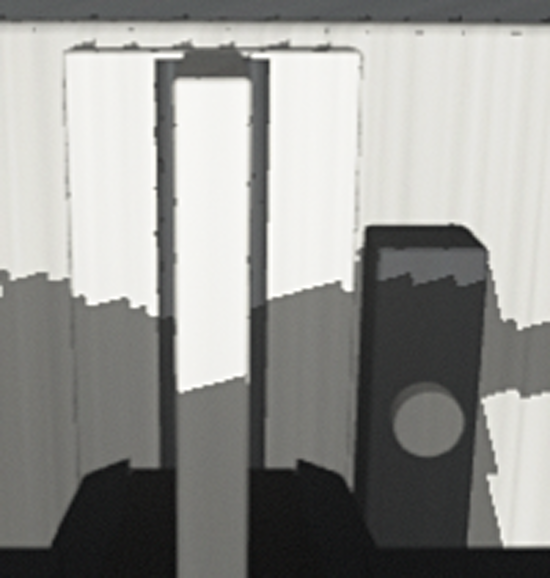

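```bash
python3 -m pendant '{"rot":[[0,0,0],[0,0,0],[0,0,0],[0,0,0],[0,0,0]],"translation":[[0,0,0.003],[0,0,0.006],[0,0,0.007],[0,0,0.007],[0,0,0.007]],"jaw":[255,255,255,255,255]}'
python3 -m pendant '{"rot":[[0,0,0],[0,0,0]],"translation":[[0,0,0.001],[0,0,0.001]],"jaw":[255,255]}'
python3 -m pendant '{"rot":[[0,0,0],[0,0,0]],"translation":[[0,0,0.001],[0,0,0.001]],"jaw":[255,255]}'
```

```text
time: 7.2
ee_pos: [0.4878, 0.1746, 0.0542]
orientation: [0.798, 0.603, -0.0, 0.0]
force: [0.4, 0.1, -4.3]
width: 0.088
time: 7.4
ee_pos: [0.4878, 0.1745, 0.0531]
orientation: [0.798, 0.603, -0.0, 0.0]
force: [-0.3, 0.8, -5.1]
width: 0.086
time: 7.6
ee_pos: [0.4879, 0.1746, 0.0524]
orientation: [0.798, 0.603, 0.0, 0.0]
force: [-0.0, -0.5, -1.1]
width: 0.088
```

```bash
python3 -m pendant '{"rot":[[0,0,0],[0,0,0],[0,0,0],[0,0,0],[0,0,0]],"translation":[[0,0.002,0],[0,0.005,0],[0,0.008,0],[0,0.011,0],[0,0.014,0]],"jaw":[255,255,255,255,255]}'
python3 -m pendant '{"rot":[[0,0,0],[0,0,0],[0,0,0],[0,0,0]],"translation":[[0,0.003,0],[0,0.006,0],[0,0.009,0],[0,0.012,0]],"jaw":[255,255,255,255]}'
python3 -m pendant '{"rot":[[0,0,0],[0,0,0],[0,0,0],[0,0,0]],"translation":[[0,0.003,0],[0,0.006,0],[0,0.009,0],[0,0.012,0]],"jaw":[255,255,255,255]}'
python3 -c "
from h import *
snap('wrist','w5');snap('scene','s5')
i=cv2.imread('pics/s5.png')
cv2.imwrite('pics/zs5.png',cv2.resize(i[180:290,270:420],None,fx=5,fy=5,interpolation=cv2.INTER_CUBIC))
print(get_state()['force'],get_state()['torque'])"
```

```text
time: 8.1
ee_pos: [0.5007, 0.1716, 0.0524]
orientation: [0.797, 0.604, -0.0, -0.001]
force: [-4.8, 1.3, 2.4]
width: 0.086
time: 8.5
ee_pos: [0.5122, 0.1683, 0.0525]
orientation: [0.797, 0.604, -0.0, -0.001]
force: [-5.3, 1.6, 3.2]
width: 0.086
time: 8.9
ee_pos: [0.5237, 0.165, 0.0524]
orientation: [0.797, 0.604, -0.0, -0.001]
force: [-4.7, 1.9, 3.7]
width: 0.083
[-4.20604612  1.58312831  3.72553708] [0.2921608  0.61656648 0.03209226]
```

View pics/zs5.png

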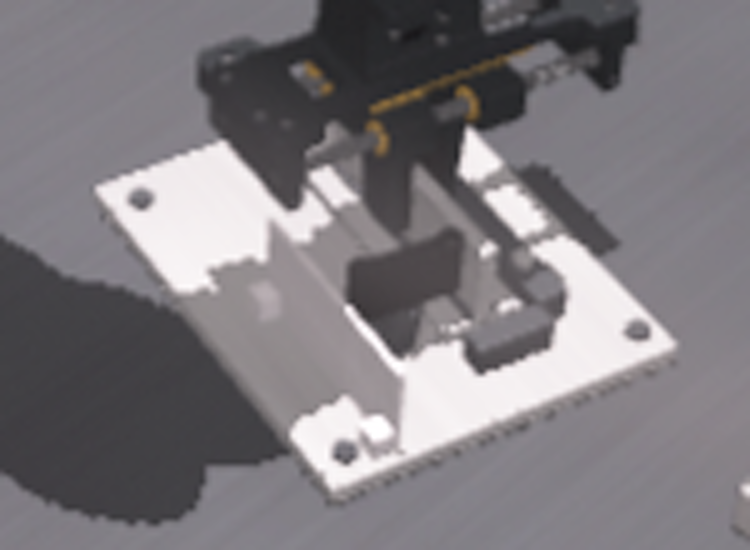

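Wing and tee end are clear of each other. The sliding friction is about 5 N, mostly along the slide. Continue gently.

```bash
python3 -m pendant '{"rot":[[0,0,0],[0,0,0],[0,0,0]],"translation":[[0,0.002,0],[0,0.004,0],[0,0.006,0]],"jaw":[255,255,255]}'
for i in 1 2; do :; done
python3 -m pendant '{"rot":[[0,0,0]],"translation":[[0,0.001,0]],"jaw":[255]}'
python3 -m pendant '{"rot":[[0,0,0]],"translation":[[0,0.001,0]],"jaw":[255]}'
```

```text
time: 9.3
ee_pos: [0.5292, 0.1634, 0.0524]
orientation: [0.797, 0.604, -0.0, -0.001]
force: [-5.9, 1.9, 4.4]
width: 0.088
time: 9.4
ee_pos: [0.5303, 0.163, 0.0524]
orientation: [0.797, 0.603, -0.0, -0.001]
force: [-6.9, 1.5, 3.3]
width: 0.09
time: 9.5
ee_pos: [0.5311, 0.1628, 0.0524]
orientation: [0.797, 0.604, -0.0, -0.001]
force: [-5.1, 2.3, 4.0]
width: 0.089
```

```bash
python3 -m pendant '{"rot":[[0,0,0]],"translation":[[0,0.001,0]],"jaw":[255]}'
python3 -m pendant '{"rot":[[0,0,0]],"translation":[[0,0.001,0]],"jaw":[255]}'
python3 -m pendant '{"rot":[[0,0,0]],"translation":[[0,0,0]],"jaw":[255]}'
python3 -c "
from h import *
s=snap('wrist','w5b');
def inv(F,P):
    c,s=np.cos(F[2]),np.sin(F[2]); d=np.array(P)[:,:2]-F[:2]; return np.c_[c*d[:,0]+s*d[:,1],-s*d[:,0]+c*d[:,1]]
print(inv([.5236,.1469,-.2788],[get_state()['ee_pos']]),get_state()['force'])"
```

```text
time: 9.6
ee_pos: [0.532, 0.1625, 0.0524]
orientation: [0.797, 0.604, -0.0, -0.001]
force: [-6.5, 1.1, 4.2]
width: 0.087
time: 9.7
ee_pos: [0.533, 0.1623, 0.0524]
orientation: [0.797, 0.604, -0.0, -0.001]
force: [-6.1, 1.6, 3.9]
width: 0.09
time: 9.8
ee_pos: [0.5332, 0.1622, 0.0524]
orientation: [0.797, 0.604, -0.0, -0.001]
force: [-5.3, 1.4, 3.8]
width: 0.085
[[0.005015   0.01734969]] [-4.76544575  1.39594603  4.09857227]
```

```bash
python3 -m pendant '{"rot":[[0,0,0]],"translation":[[0,0.001,0]],"jaw":[255]}'
python3 -m pendant '{"rot":[[0,0,0]],"translation":[[0,0.001,0]],"jaw":[255]}'
```

```text
time: 9.95
ee_pos: [0.5335, 0.1621, 0.0524]
orientation: [0.797, 0.604, -0.001, -0.001]
force: [-8.8, 1.8, 6.6]
width: 0.085
time: 10.05
ee_pos: [0.5336, 0.1621, 0.0524]
orientation: [0.797, 0.604, -0.001, -0.002]
force: [-10.5, 2.4, 7.7]
width: 0.087
```

```bash
python3 -m pendant '{"rot":[[0,0,0],[0,0,0]],"translation":[[0,0.001,0],[0,0.001,0]],"jaw":[255,255]}'
python3 -c "
from h import *
s=snap('wrist','w6');s=snap('scene','s6');print(get_state()['force'])
i=cv2.imread('pics/s6.png')
cv2.imwrite('pics/zs6.png',cv2.resize(i[180:290,270:420],None,fx=5,fy=5,interpolation=cv2.INTER_CUBIC))
"
```

```text
time: 10.25
ee_pos: [0.5336, 0.1621, 0.0524]
orientation: [0.797, 0.604, -0.002, -0.002]
force: [-10.6, 3.2, 7.5]
width: 0.087
[-11.26889333   2.20938668   7.50263114]
```

View pics/zs6.png

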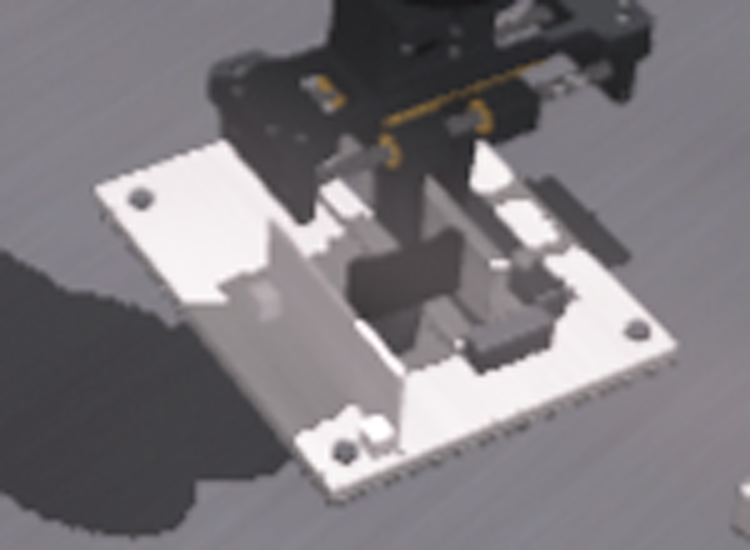

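View pics/w6.png

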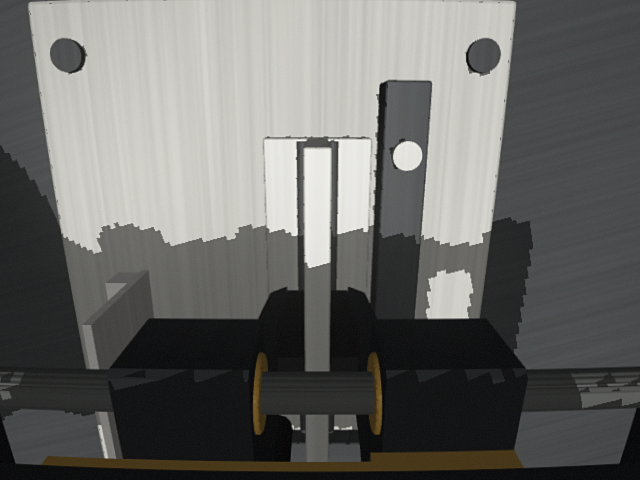

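Tee end meets the stop: travel has stalled at fixture x≈5 and push is up to about 11 N. Open slightly and rise.

```bash
python3 -m pendant '{"rot":[[0,0,0],[0,0,0],[0,0,0],[0,0,0]],"translation":[[0,-0.001,0],[0,-0.001,-0.001],[0,-0.001,-0.001],[0,-0.001,-0.001]],"jaw":[200,190,190,190]}'
python3 -m pendant '{"rot":[[0,0,0],[0,0,0],[0,0,0],[0,0,0],[0,0,0],[0,0,0],[0,0,0],[0,0,0]],"translation":[[0,0,-0.01],[0,0,-0.03],[0,0,-0.06],[0,0,-0.09],[0,0,-0.12],[0,0,-0.14],[0,0,-0.14],[0,0,-0.14]],"jaw":[190,190,190,190,190,190,190,190]}'
python3 -c "
from h import *
s=snap('wrist','w7');
p=fx(*[.5236,.1469,-.2788],[.05,-.0196,0])[0]; print(p)
rel(p[0],p[1],.19,-.2788)
"
```

```text
time: 10.75
ee_pos: [0.5369, 0.1605, 0.0533]
orientation: [0.798, 0.603, 0.0, 0.001]
force: [-0.2, 0.5, -0.3]
width: 0.26
time: 11.55
ee_pos: [0.536, 0.1607, 0.1935]
orientation: [0.798, 0.603, 0.0, 0.0]
force: [-0.3, 0.2, -0.7]
width: 0.251
[0.56627536 0.11429672 0.        ]
tr [-0.036   0.042   0.0028] rot [6.0000e-04 1.2000e-03 1.5736e+00] cur [0.5357 0.1603 0.1927] a 1.2948 t 11.6 w 0.255
```

View pics/w7.png

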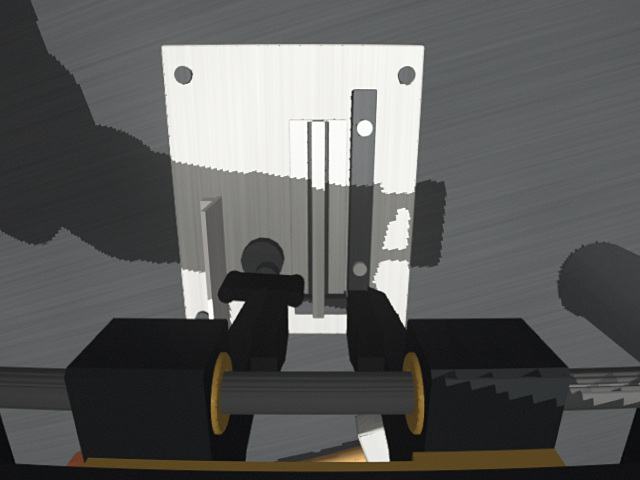

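Run:
```python
from h import *
i=cv2.imread('pics/w7.png')[185:335,170:370].astype(float)
i=np.clip(255*(i/255)**0.5,0,255).astype('uint8')
cv2.imwrite('pics/z7.png',cv2.resize(i,None,fx=4,fy=4,interpolation=cv2.INTER_CUBIC))
```

```text
(no output)
```

View pics/z7.png

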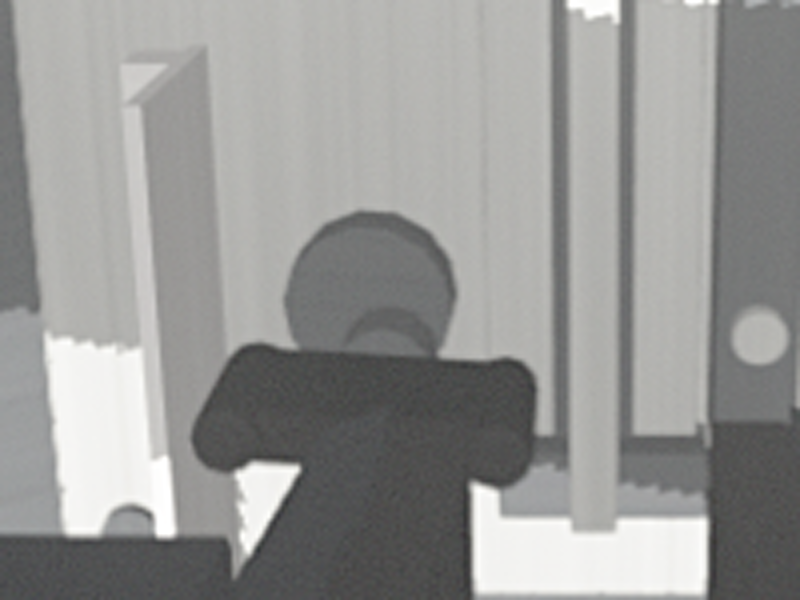

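Run:
```python
from h import *
def inv(F,P):
    c,s=np.cos(F[2]),np.sin(F[2]); d=np.array(P)[:,:2]-F[:2]; return np.c_[c*d[:,0]+s*d[:,1],-s*d[:,0]+c*d[:,1]]
v=lambda P:(np.array(P,float)+.5)/4-.5+np.array([170,185])
P=pix2plane('w7',[(162,46),(423,45.5)],.012); d=P[1]-P[0]; m=P.mean(0); yaw=np.arctan2(-d[0],d[1]); print(np.linalg.norm(d),yaw)
F=[m[0]+.11*np.cos(yaw),m[1]+.11*np.sin(yaw),yaw]; print(F)
W=pix2plane('w7',v([(230,433),(494,450)]),.07); w=W[1]-W[0]; print(W,W.mean(0),np.linalg.norm(w),np.arctan2(w[1],w[0]),inv(F,W),inv(F,W).mean(0))
print('cam disc z.025 centre',inv(F,pix2plane('w7',v([(371,296)]),.025)))
print('guard top face edge',inv(F,pix2plane('w7',v([(205,48)]),.06)))
print('tee rib end top',inv(F,pix2plane('w7',v([(570,530),(616,530)]),.060)), 'base left edge',inv(F,pix2plane('w7',[(289.5,121),(348,121)],.02)))
G=[.5236,.1469,-.2788]; print(fx(*F,[.05,-.0196,0]),fx(*G,[.05,-.0196,0]))
```

```text
0.17711459974588126 -0.2768621266256898
[np.float64(0.5240145631530154), np.float64(0.14672375969561194), np.float64(-0.2768621266256898)]
[[0.55664956 0.09493263 0.07      ]
 [0.57100182 0.13501371 0.07      ]] [0.56382569 0.11497317 0.07      ] 0.04257323614082447 1.2269408290190957 [[ 0.0455487  -0.04089841]
 [ 0.04839869  0.00157933]] [ 0.04697369 -0.01965954]
cam disc z.025 centre [[ 0.03847203 -0.02343697]]
guard top face edge [[-0.01537495 -0.04311433]]
tee rib end top [[0.06803717 0.01366804]
 [0.06803012 0.02150187]] base left edge [[-0.05993316 -0.00199631]
 [-0.05998592  0.03810576]]
[[0.56675302 0.11420324 0.        ]] [[0.56627536 0.11429672 0.        ]]
```

```bash
python3 -m pendant '{"rot":[[0,0,-0.13],[0,0,-0.26],[0,0,-0.39],[0,0,-0.52],[0,0,-0.65],[0,0,-0.78],[0,0,-0.91],[0,0,-1.04],[0,0,-1.17],[0,0,-1.3],[0,0,-1.4],[0,0,-1.503]],"translation":[[-0.004,0.004,0],[-0.008,0.008,0],[-0.012,0.012,0],[-0.016,0.016,0],[-0.02,0.02,0],[-0.024,0.024,0],[-0.028,0.028,0],[-0.032,0.032,0],[-0.036,0.036,0],[-0.036,0.042,0],[-0.036,0.042,0],[-0.036,0.042,0]],"jaw":[100,100,100,100,100,100,100,100,100,100,100,100]}'
python3 -m pendant '{"rot":[[0,0,0],[0,0,0]],"translation":[[0,0,0],[0,0,0]],"jaw":[100,100]}'
python3 -c "
from h import *
s=snap('wrist','w8');
rel(.5663,.1143,.19,2.798)
print(get_state()['joint_positions'],get_state()['torque'],get_state()['force'])
"
```

```text
time: 12.8
ee_pos: [0.566, 0.1143, 0.1915]
orientation: [0.169, 0.986, -0.001, -0.001]
force: [0.7, -0.4, -0.9]
width: 0.611
time: 13.0
ee_pos: [0.566, 0.1147, 0.1922]
orientation: [0.172, 0.985, -0.0, -0.001]
force: [-0.1, -0.1, -0.4]
width: 0.608
tr [-0.0003 -0.0004  0.0025] rot [-0.0008 -0.001  -0.0018] cur [0.5662 0.1148 0.1925] a 2.7962 t 13.05 w 0.605
[ 0.30084462  0.96225073 -1.13716929  1.7519671   0.9781548   1.11374709
  1.62549722] [ 0.1388546  -0.08499818 -0.03174073] [-0.32519629  0.56422872  0.18031979]
```

View pics/w8.png

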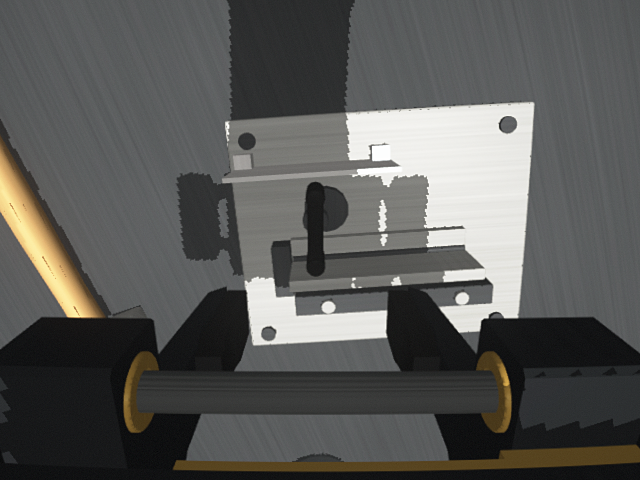

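Run:
```python
from h import *
i=cv2.imread('pics/w8.png')[165:295,230:410].astype(float)
i=np.clip(255*(i/255)**0.5,0,255).astype('uint8')
cv2.imwrite('pics/z8.png',cv2.resize(i,None,fx=4,fy=4,interpolation=cv2.INTER_CUBIC))
W=pix2plane('w8',[(315,191),(315.8,267)],.07); w=W[0]-W[1];print(W,W.mean(0),np.linalg.norm(w),np.arctan2(-w[1],-w[0]))
```

```text
[[0.55650347 0.08864581 0.07      ]
 [0.57240199 0.13411285 0.07      ]] [0.56445273 0.11137933 0.07      ] 0.04816653934692745 1.2344143429804815
```

View pics/z8.png

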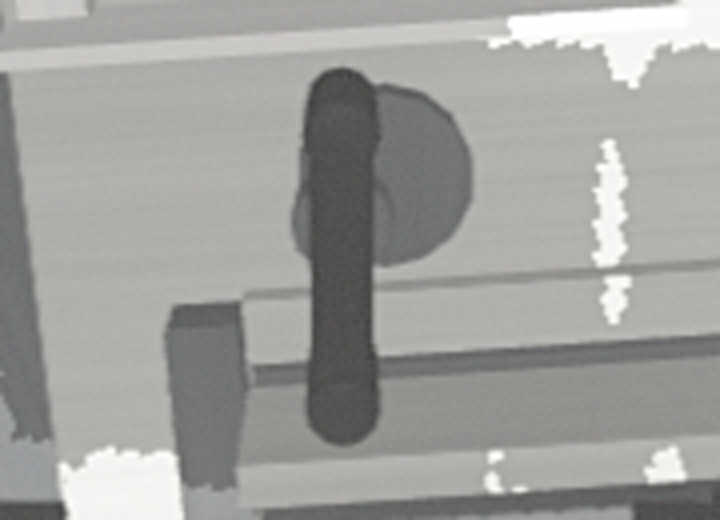

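Run:
```python
from h import *
W=pix2plane('w8',[(315.1,200),(315.6,267.2)],.07); w=W[0]-W[1];print(W,W.mean(0),np.linalg.norm(w),np.arctan2(-w[1],-w[0]))
c=W.mean(0); rel(c[0],c[1],.059,np.arctan2(-w[1],-w[0])+np.pi/2)
```

```text
[[0.55829662 0.09378399 0.07      ]
 [0.57256522 0.13419636 0.07      ]] [0.56543092 0.11399017 0.07      ] 0.042857357717351593 1.2313847308958699
tr [ 0.0003 -0.0009  0.1335] rot [-0.0008 -0.001  -0.006 ] cur [0.5662 0.1148 0.1925] a 2.7962 t 13.05 w 0.605
```

```bash
python3 -m pendant '{"rot":[[0,0,0],[0,0,-0.005],[0,0,-0.005],[0,0,-0.005],[0,0,-0.005],[0,0,-0.005],[0,0,-0.005],[0,0,-0.005]],"translation":[[0.0005,-0.0007,0.025],[0.0005,-0.0007,0.055],[0.0005,-0.0007,0.085],[0.0005,-0.0007,0.11],[0.0005,-0.0007,0.125],[0.0005,-0.0007,0.1335],[0.0005,-0.0007,0.1335],[0.0005,-0.0007,0.1335]],"jaw":[140,155,165,165,165,165,165,165]}'
python3 -c "
from h import *
s=snap('wrist','w9');
rel(.5657,.1141,.059,2.801)
print(get_state()['torque'],get_state()['force'])
"
```

```text
time: 13.85
ee_pos: [0.5663, 0.1149, 0.0606]
orientation: [0.169, 0.986, 0.0, 0.001]
force: [-0.1, -0.6, 1.5]
width: 0.357
tr [ 0.0005 -0.001   0.0019] rot [0.0013 0.0014 0.0018] cur [0.5665 0.1149 0.0609] a 2.8028 t 13.9 w 0.352
[ 0.1067995  -0.10357559 -0.0146174 ] [0.56302736 0.49214541 0.2466819 ]
```

View pics/w9.png

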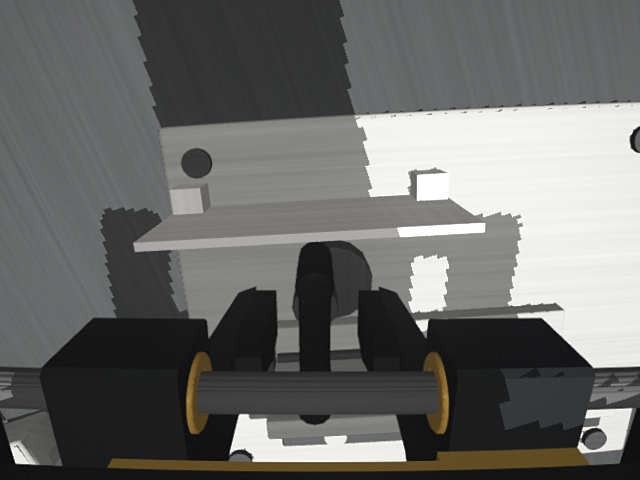

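```bash
python3 -m pendant '{"rot":[[0,0,0],[0,0,0],[0,0,0],[0,0,0],[0,0,0],[0,0,0],[0,0,0],[0,0,0]],"translation":[[0.0002,-0.001,0.002],[0.0002,-0.001,0.002],[0.0002,-0.001,0.002],[0.0002,-0.001,0.002],[0.0002,-0.001,0.002],[0.0002,-0.001,0.002],[0.0002,-0.001,0.002],[0.0002,-0.001,0.002]],"jaw":[165,200,230,255,255,255,255,255]}' 60
python3 -c "
from h import *
rel(.5657,.1141,.059,2.801)
print(get_state()['torque'],get_state()['force'])
"
```

```text
time: 14.7
ee_pos: [0.5667, 0.1133, 0.0591]
orientation: [0.169, 0.986, 0.0, 0.002]
force: [1.7, -3.0, 7.9]
width: 0.108
tr [0.0012 0.0004 0.0001] rot [0.0006 0.0032 0.0015] cur [0.5667 0.1133 0.0591] a 2.8025 t 14.7 w 0.108
[-0.30252405 -0.58643189  0.07527273] [ 1.68384014 -2.95470491  7.86542608]
```

```bash
cat > q.py <<'E'
from h import *
s=get_state(); t=R.from_quat(s['orientation']).as_matrix()
print('a',round(np.arctan2(t[1,0],t[0,0]),4),'turned',round(2.801-np.arctan2(t[1,0],t[0,0]),4),'p',np.round(s['ee_pos'],4),'F',np.round(s['force'],2),'T',np.round(s['torque'],3),'w',round(s['width'],3))
E
python3 -m pendant '{"rot":[[0,0,0.05],[0,0,0.1],[0,0,0.15]],"translation":[[0,0,0],[0,0,0],[0,0,0]],"jaw":[255,255,255]}'; python3 q.py
python3 -m pendant '{"rot":[[0,0,0.05],[0,0,0.1],[0,0,0.15]],"translation":[[0,0,0],[0,0,0],[0,0,0]],"jaw":[255,255,255]}'; python3 q.py
python3 -m pendant '{"rot":[[0,0,0.05],[0,0,0.1]],"translation":[[0,0,0],[0,0,0]],"jaw":[255,255]}'; python3 q.py
```

```text
time: 15.0
ee_pos: [0.5666, 0.1133, 0.0591]
orientation: [0.243, 0.97, 0.0, 0.002]
force: [2.2, -2.4, 7.6]
width: 0.106
a 2.651 turned 0.15 p [0.5666 0.1133 0.0591] F [ 2.22 -2.38  7.56] T [-0.413 -0.57   0.179] w 0.106
time: 15.3
ee_pos: [0.5666, 0.1133, 0.0591]
orientation: [0.315, 0.949, 0.0, 0.002]
force: [1.3, -1.9, 7.3]
width: 0.107
a 2.5011 turned 0.2999 p [0.5666 0.1133 0.0591] F [ 1.35 -1.85  7.27] T [-0.414 -0.59   0.233] w 0.107
time: 15.5
ee_pos: [0.5666, 0.1133, 0.0591]
orientation: [0.362, 0.932, 0.0, 0.002]
force: [1.3, -2.4, 6.7]
width: 0.105
a 2.4012 turned 0.3998 p [0.5666 0.1133 0.0591] F [ 1.34 -2.42  6.67] T [-0.465 -0.57   0.176] w 0.105
```

```bash
python3 -m pendant '{"rot":[[0,0,0.05],[0,0,0.1]],"translation":[[0,0,0],[0,0,0]],"jaw":[255,255]}'; python3 q.py
python3 -m pendant '{"rot":[[0,0,0.05],[0,0,0.1]],"translation":[[0,0,0],[0,0,0]],"jaw":[255,255]}'; python3 q.py
python3 -m pendant '{"rot":[[0,0,0.05]],"translation":[[0,0,0]],"jaw":[255]}'; python3 q.py
```

```text
time: 15.7
ee_pos: [0.5666, 0.1134, 0.0591]
orientation: [0.408, 0.913, 0.0, 0.002]
force: [0.4, -2.4, 7.0]
width: 0.108
a 2.3013 turned 0.4997 p [0.5666 0.1134 0.0591] F [ 0.4  -2.43  7.02] T [-0.483 -0.555  0.235] w 0.108
time: 15.9
ee_pos: [0.5666, 0.1134, 0.0591]
orientation: [0.453, 0.891, 0.0, 0.002]
force: [0.8, -2.4, 7.7]
width: 0.106
a 2.2012 turned 0.5998 p [0.5666 0.1134 0.0591] F [ 0.8  -2.4   7.65] T [-0.433 -0.592  0.248] w 0.106
time: 16.0
ee_pos: [0.5665, 0.1134, 0.0591]
orientation: [0.475, 0.88, 0.0, 0.001]
force: [1.0, -2.1, 8.0]
width: 0.103
a 2.1513 turned 0.6497 p [0.5665 0.1134 0.0591] F [ 1.05 -2.09  8.03] T [-0.406 -0.523  0.186] w 0.103
```

```bash
for k in 1; do python3 -m pendant '{"rot":[[0,0,0.02],[0,0,0.04]],"translation":[[0,0,0],[0,0,0]],"jaw":[255,255]}'>/dev/null; python3 q.py
python3 -m pendant '{"rot":[[0,0,0.02],[0,0,0.04]],"translation":[[0,0,0],[0,0,0]],"jaw":[255,255]}'>/dev/null; python3 q.py
python3 -m pendant '{"rot":[[0,0,0.02],[0,0,0.04]],"translation":[[0,0,0],[0,0,0]],"jaw":[255,255]}'>/dev/null; python3 q.py
python3 -m pendant '{"rot":[[0,0,0.02],[0,0,0.04]],"translation":[[0,0,0],[0,0,0]],"jaw":[255,255]}'>/dev/null; python3 q.py; done
```

```text
a 2.1126 turned 0.6884 p [0.5665 0.1134 0.0591] F [ 0.86 -2.29  8.03] T [-0.477 -0.547  0.217] w 0.105
a 2.0729 turned 0.7281 p [0.5665 0.1134 0.0591] F [-0.07 -1.46  8.35] T [-0.499 -0.546  0.266] w 0.108
a 2.0328 turned 0.7682 p [0.5665 0.1134 0.0591] F [ 0.53 -1.6   7.13] T [-0.469 -0.484  0.261] w 0.105
a 1.9929 turned 0.8081 p [0.5665 0.1135 0.059 ] F [ 1.01 -2.89  7.82] T [-0.472 -0.561  0.319] w 0.103
```

```bash
python3 -m pendant '{"rot":[[0,0,0.03]],"translation":[[0,0,0]],"jaw":[255]}'>/dev/null; python3 q.py
python3 -m pendant '{"rot":[[0,0,0.03]],"translation":[[0,0,0]],"jaw":[255]}'>/dev/null; python3 q.py
python3 -m pendant '{"rot":[[0,0,0.03]],"translation":[[0,0,0]],"jaw":[255]}'>/dev/null; python3 q.py
```

```text
a 1.9626 turned 0.8384 p [0.5665 0.1134 0.0591] F [ 0.43 -1.91  6.9 ] T [-0.541 -0.521  0.31 ] w 0.105
a 1.9325 turned 0.8685 p [0.5665 0.1134 0.0591] F [ 1.1  -1.07  7.82] T [-0.522 -0.529  0.225] w 0.101
a 1.9025 turned 0.8985 p [0.5665 0.1135 0.0591] F [ 1.   -1.7   8.05] T [-0.514 -0.569  0.265] w 0.105
```

```bash
python3 -m pendant '{"rot":[[0,0,0.03]],"translation":[[0,0,0]],"jaw":[255]}'>/dev/null; python3 q.py
python3 -m pendant '{"rot":[[0,0,0.03]],"translation":[[0,0,0]],"jaw":[255]}'>/dev/null; python3 q.py
python3 -m pendant '{"rot":[[0,0,0.03]],"translation":[[0,0,0]],"jaw":[255]}'>/dev/null; python3 q.py
```

```text
a 1.8725 turned 0.9285 p [0.5665 0.1135 0.0591] F [ 1.86 -2.03  7.65] T [-0.577 -0.526  0.34 ] w 0.107
a 1.8428 turned 0.9582 p [0.5665 0.1135 0.0591] F [ 0.29 -1.77  7.75] T [-0.529 -0.511  0.397] w 0.109
a 1.8132 turned 0.9878 p [0.5665 0.1135 0.0591] F [ 0.97 -2.37  8.58] T [-0.563 -0.518  0.505] w 0.114
```

Torque is now climbing from the 0.21 free drag. Settle, then small steps towards about 0.56 N m.

```bash
python3 -m pendant '{"rot":[[0,0,0]],"translation":[[0,0,0]],"jaw":[255]}'>/dev/null; python3 q.py
python3 -m pendant '{"rot":[[0,0,0]],"translation":[[0,0,0]],"jaw":[255]}'>/dev/null; python3 q.py
python3 -m pendant '{"rot":[[0,0,0.01]],"translation":[[0,0,0]],"jaw":[255]}'>/dev/null; python3 q.py
```

```text
a 1.8137 turned 0.9873 p [0.5665 0.1135 0.0591] F [ 0.58 -1.85  9.12] T [-0.507 -0.471  0.392] w 0.106
a 1.8141 turned 0.9869 p [0.5665 0.1135 0.0591] F [ 1.09 -2.32  6.78] T [-0.556 -0.455  0.42 ] w 0.109
a 1.8042 turned 0.9968 p [0.5665 0.1134 0.0591] F [ 0.57 -1.18  8.38] T [-0.537 -0.534  0.512] w 0.107
```

```bash
python3 -m pendant '{"rot":[[0,0,0.01]],"translation":[[0,0,0]],"jaw":[255]}'>/dev/null; python3 q.py
python3 -m pendant '{"rot":[[0,0,0.01]],"translation":[[0,0,0]],"jaw":[255]}'>/dev/null; python3 q.py
```

```text
a 1.7943 turned 1.0067 p [0.5665 0.1135 0.0591] F [ 0.87 -2.67  8.02] T [-0.518 -0.455  0.556] w 0.107
a 1.7845 turned 1.0165 p [0.5665 0.1134 0.0591] F [ 2.47 -2.43  7.83] T [-0.63 -0.5   0.59] w 0.103
```

Snug: about 0.36 above drag. Let go with a small opening.

```bash
python3 -m pendant '{"rot":[[0,0,0],[0,0,0],[0,0,0],[0,0,0]],"translation":[[0,0,0],[0,0,0],[0,0,0],[0,0,0]],"jaw":[215,205,205,205]}'; python3 q.py
python3 -m pendant '{"rot":[[0,0,0],[0,0,0],[0,0,0],[0,0,0],[0,0,0],[0,0,0],[0,0,0]],"translation":[[0,0,-0.01],[0,0,-0.03],[0,0,-0.06],[0,0,-0.09],[0,0,-0.12],[0,0,-0.14],[0,0,-0.14]],"jaw":[205,205,205,205,205,205,205]}'
python3 q.py; python3 -c "
from h import *
snap('wrist','w10')"
```

```text
time: 18.3
ee_pos: [0.5662, 0.1167, 0.0602]
orientation: [0.628, 0.779, 0.003, -0.0]
force: [-1.3, 1.5, 11.7]
width: 0.198
a 1.7846 turned 1.0164 p [0.5662 0.1167 0.0602] F [-1.32  1.52 11.7 ] T [ 0.369 -0.012 -0.009] w 0.198
time: 19.0
ee_pos: [0.5662, 0.1145, 0.2007]
orientation: [0.628, 0.778, 0.002, 0.001]
force: [-0.6, 0.2, -0.2]
width: 0.197
a 1.783 turned 1.018 p [0.5662 0.1145 0.2007] F [-0.61  0.22 -0.25] T [ 0.086 -0.191 -0.027] w 0.197
```

View pics/w10.png

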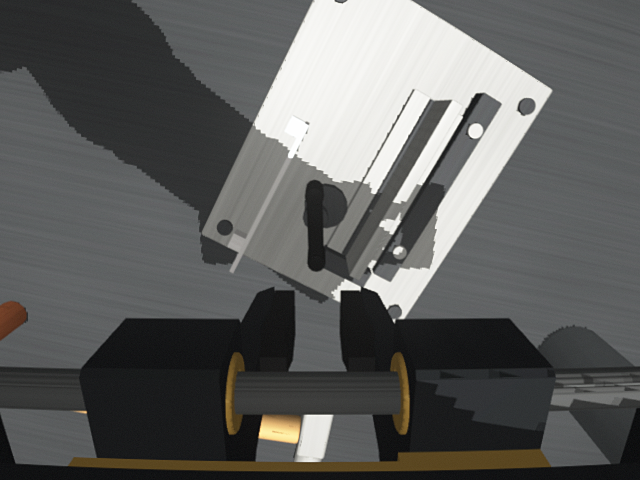

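Run:
```python
from h import *
snap('scene','s10')
i=cv2.imread('pics/w10.png')[120:310,200:480].astype(float)
i=np.clip(255*(i/255)**0.6,0,255).astype('uint8')
cv2.imwrite('pics/z10.png',cv2.resize(i,None,fx=2.8,fy=2.8,interpolation=cv2.INTER_CUBIC))
i=cv2.imread('pics/s10.png')
cv2.imwrite('pics/zs10.png',cv2.resize(i[180:290,270:420],None,fx=5,fy=5,interpolation=cv2.INTER_CUBIC))
v=lambda P:(np.array(P,float)+.5)/2.8-.5+np.array([200,120])
```

```text
(no output)
```

View pics/z10.png

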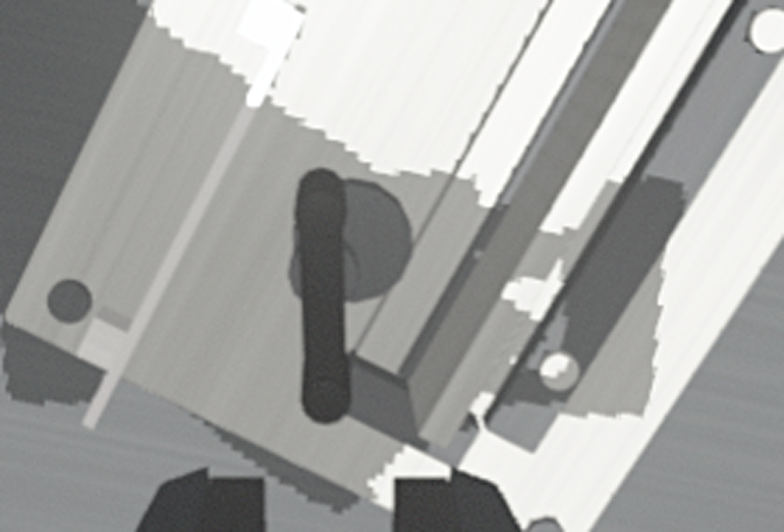

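View pics/zs10.png

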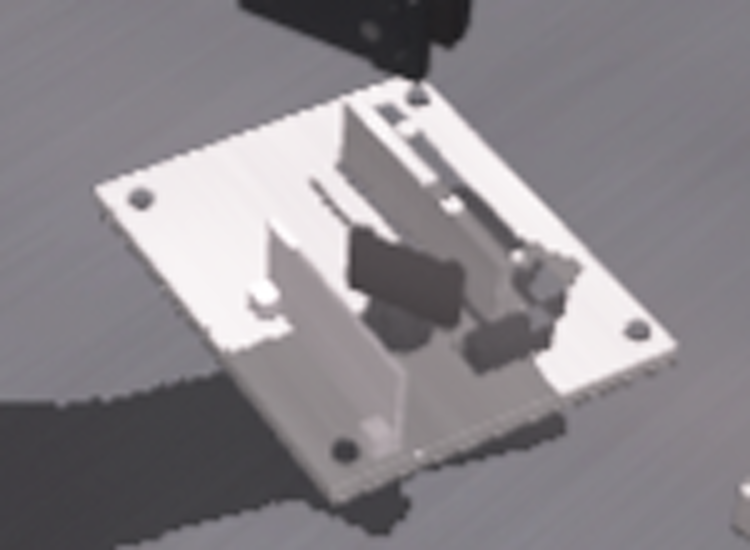

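Run:
```python
from h import *
v=lambda P:(np.array(P,float)+.5)/2.8-.5+np.array([200,120])
W=pix2plane('w10',v([(321,207),(326,397)]),.07); w=W[1]-W[0]; print(W.mean(0),np.linalg.norm(w),'wing ang',np.arctan2(w[1],w[0]),'turned',1.230-np.arctan2(w[1],w[0]))
i=cv2.imread('pics/w10.png')[70:290,300:520].astype(float)
i=np.clip(255*(i/255)**0.7,0,255).astype('uint8')
cv2.imwrite('pics/z10b.png',cv2.resize(i,None,fx=2.7,fy=2.7,interpolation=cv2.INTER_CUBIC))
```

```text
[0.56367184 0.11370499 0.07      ] 0.044457226539688866 wing ang 0.23656732306939354 turned 0.9934326769306064
```

View pics/z10b.png

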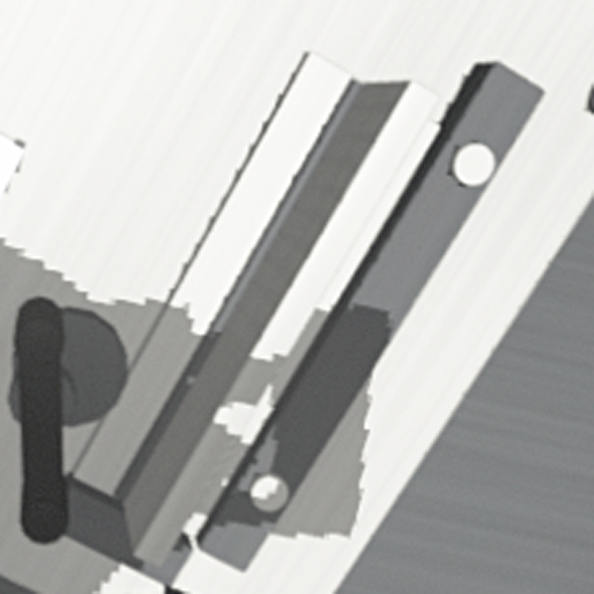

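Run:
```python
from h import *
v=lambda P:(np.array(P,float)+.5)/2.7-.5+np.array([300,70])
def ln(n,pts,z):
    P=pix2plane('w10',v(pts),z); d=P[1]-P[0]; print(n,np.arctan2(d[1],d[0])%np.pi-np.pi, P.round(4).tolist())
ln('tee base left edge',[(308,52),(72,475)],.02)
ln('rib top left',[(362,83),(124,500)],.06) 
ln('rib top right',[(410,83),(136,550)],.06)
ln('plate edge',[(594,190),(335,594)],.012)
ln('fence inner',[(493,66),(205,540)],.028)
ln('fence outer',[(543,93),(245,572)],.028)
```

```text
tee base left edge -0.26997469694969745 [[0.4655, 0.1621, 0.02], [0.5895, 0.1278, 0.02]]
rib top left -0.2673023542593702 [[0.4727, 0.1674, 0.06], [0.5802, 0.138, 0.06]]
rib top right -0.2714335427407395 [[0.4703, 0.178, 0.06], [0.5926, 0.144, 0.06]]
plate edge -0.27046908294298966 [[0.4819, 0.2504, 0.012], [0.6123, 0.2142, 0.012]]
fence inner -0.2759991563358888 [[0.459, 0.207, 0.028], [0.5978, 0.1677, 0.028]]
fence outer -0.2758310247692357 [[0.4624, 0.2216, 0.028], [0.6049, 0.1812, 0.028]]
```

```bash
python3 -m pendant '{"rot":[[0,0,0],[0,0,0],[0,0,0]],"translation":[[0,0,-0.03],[0,0,-0.05],[0,0,-0.05]],"jaw":[205,205,205]}'; python3 -c "
from plant import close_job
print(close_job())"
```

```text
time: 19.4
ee_pos: [0.5658, 0.1142, 0.2487]
orientation: [0.628, 0.778, 0.001, 0.0]
force: [-0.0, 0.6, -1.6]
width: 0.199
the job is handed in; nothing more can be done
None
```

The tee is in the fixture, clamped, and the job was handed in at 19.4 s with the gripper clear above everything.

- **Tee:** I gripped it by the rib, set it down behind the wings and slid it in with about 5 N of friction. It stopped at fixture x ≈ 5 mm, where the push rose to about 11 N against the end stop.
- **Knob:** I turned it about 1.0 rad clockwise. Free drag was about 0.21 N m, and I stopped at about 0.57–0.59 N m, so 0.36–0.38 above drag. The sensor noise is about ±0.04 N m. I then opened the jaws to about 17 mm and lifted straight up.

**Last checks, from the final wrist picture:**
- The tee is against the stop.
- The tee is parallel to the fence within about 0.006 rad.
- The base edge on the cam side measured 40.7–41.4 mm from the fence, against a nominal 40. That is within camera error, but I could not rule out a small gap at the rear end.
- The wings stayed where I left them: 0.99 rad by camera against 1.02 by the arm.
- The guard looks undisturbed.

**Checks that disagreed or were not made:**
- The top camera was about 2 mm off from the wrist camera in y, so I relied on the wrist camera.
- Just after the jaws opened on the knob, the wrist read about 12 N upwards and the tool had shifted about 3 mm. That was gone once it lifted. I took it for a release transient, but did not confirm the cause.
- I did not take a final picture of the other bench objects. The arm stayed clear of them.

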